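# Reset the tripped breaker under the push-latch cover

## Robot

A 6-joint arm with a two-finger parallel gripper is mounted at the origin on the work surface. World frame = base frame: x ahead of the robot, y to its left, z up, the work surface at z = 0. Lengths are in mm, angles in rad, forces in N, time in s.
With the tool pointing down it reaches from about 250 to 800 mm from the base axis. Payload 8.5 kg.
Tool frame: the origin (TCP) lies on the centre line of the jaws, within the pads' length; the fingertips stand 8 mm ahead of it and the grasp point (between the pads) lies 11 mm behind it (robot.tips_ahead is the distance from the TCP to the fingertips, in mm); z points along the fingers, y is the direction in which the jaws open and shut (so a half turn about z gives the same grasp; the last joint's range is limited). The gripper opens to 85 mm and grips with 20 to 120 N. Pads are 22 mm wide; open, the fingers measure 114 mm over their backs; the gripper's body (76 mm by 85 mm) begins 54 mm behind the grasp point. The pads swing forward as they close: fully open they stand 13 mm farther back than shut.
Start: joints at [-1.32, 0.238, -0.013, 1.319, 0, 1.571], TCP at [130.281, -508.534, 239.276] pointing down, gripper open.
Joint ranges: [-2.66, 2.66], [-1.03, 1.9], [-1.14, 1.46], [-1.82, 2.27], [-1.45, 1.34], [-3.14, 3.14]. Speed limits (rad/s): [2.22, 2.22, 2.79, 3.14, 3.14, 3.14].

## Interface

Orientations are given as a unit quaternion [w, x, y, z].
In Python, from cell import robot gives the robot as it stands.
- The arm moves only by the shell command python3 -m jog 'ROWS'. ROWS is JSON, a list of rows, each an object of numbers: "hand": the closure in counts, from 0 (fully open) to 255 (shut); "dx", "dy", "dz": the shift along the world's x, y, z in m; "twist": the turn about the world's z in degrees. A call has 1 to 10 rows; each row shifts and turns the commanded pose from where the row before left it; what a row does not reach is not made up. A row lasts 1/8 s, in which the tool goes at most 62.5 mm and 10.7 degrees, less where a joint would pass 70% of its speed; a pose out of reach is approached as far as the arm can. A call is refused whole if a number of a shift passes 0.0625 or a number of a turn 10.7, either way. A call with a gripper value outside its range is refused whole. The fingers move at their own pace and stop on an object; the grip force is fixed at half the most. Time passes only in rows, so rows that do not move let the fingers close. It gives the time, the measured TCP pose, the force and the opening at its end, in the units of the state.
- robot.get_obs(): the state, without advancing time (a new reading comes with each control period).
- robot.grab_frame(name): name is "scene" or "top"; returns (picture, depth): 384x512x3 uint8, red, green, blue; 384x512 float32, mm along the optical axis (not along the pixel's ray), 0 where there is no reading.
- robot.calibration(name): a dict with "fov_y" (degrees; the focal length in pixels is half the picture's height over the tangent of half this angle, whatever the lens; pixels are square), "cx", "cy" (the principal point, pixels), "k1" (the pictures are not rectified: a ray, as slopes to the right and down, at radius r is drawn at 1 + k1 r^2 times it, then the intrinsics apply), "rvec" (rotation vector, rad) and "tvec" (3), from world to camera coordinates, as OpenCV has them. Camera axes: x right, y down, z forward; pixel columns grow to the right and rows downward; lengths in mm; the calibration is good to about 2 mm. A picture is of the moment at which its call begins. calibration takes no time and is no camera call.
- robot.hand_in(): hands the job in, once; it reports no verdict.
The state is a dict: "clock": time; "joint_positions": joint angles; "dq": joint speeds; "joint_torque": joint torques, N m; "tool_pos": TCP position; "ee_rot": TCP orientation; "ft_force": force on the tool from outside, world axes, zero at the start; "torque": the same for the moment, N m; "grip_width": finger opening in mm.
Only numpy, scipy, OpenCV 4.12 (cv2) and the standard library are available. Lean on these libraries where they do the work, as an engineer would, in place of code of your own. Each camera call takes 0.05 s, during which the arm holds its last target.

## Task

The bench power box has tripped. Press its flat hinged cover to pop it open, push the one breaker button that stands up under it fully in, then swing the cover back down and press it again until it latches shut and stays shut. Do it all by touching and pushing: nothing needs gripping, and the loose things on the bench must be neither lifted nor shifted.

Things in the scene. Friction and masses are not known exactly. Their poses are not given: they have to be found in the camera images.
- power_box: Fixed cream box, 160 (x) by 219 (y) by 65 mm high. Origin: on the bench under the middle of its covered compartment (y -67 to +67 mm; the rest, to y = +152, is solid with a mains socket on top, unused). x away from the robot, y left, z up; yaw within 0.35 rad. Compartment open on top, x and y within 67 and 57 mm, floor at z = 25 mm.
- cover (a joint): Angle (rad) of the grey push-latch cover, a panel 130 (x) by 110 (y) by 6 mm hinged at its far edge. 0 = latched, 1.5 = fully open (4 degrees short of upright), -0.072 = pressed to its stop. Pressed near the stop (below -0.06) and let go, a latched cover springs open in about 2 s, and an open one that was pushed down stays latched. Damped; a spring of 2 to 3 N at the pad opens it.
- cover_pad (a point): The place to press: centre of the top of a low round pad (28 mm across, 1.5 mm high) on the cover's outer face, 100 mm from the hinge axis, midway across. Latched, it is 71 mm above the bench and needs 7 mm of pressing in. Moves with the cover; z is the cover's outward normal (up when shut), x points from the cover's front edge to the hinge.
- cover_hinge (a point): Point on the hinge axis, midway across, in the box's frame 65 mm beyond its origin (+x) and 66 mm above the bench. The cover's outer face lies 3 mm off the axis. Turns with the cover; y is the hinge axis. Open, the cover's outer face looks away from the robot, so it is pushed shut from beyond.
- cover_edge (a point): Middle of the cover's front edge on its outer face, 130 mm from the hinge axis: nearest the robot when shut, about 196 mm above the bench when fully open. Axes as cover_pad.
- reset_top (a point): Centre of the top of the tripped white breaker button, 18 mm across, under the cover. Two like black 40 mm units stand 26 mm left and right of the box's middle, 24 to 34 mm nearer the robot than its origin; which one is tripped varies. Tripped, the top is 48 to 49 mm above the bench; in, 41 mm like the other button. z up.
- reset_button (a joint): How far the tripped button is pushed in (m): 0 = standing out, 0.008 = fully in. It is stiff (about 3 N plus some drag), and stays where it is left.
- tape_roll: Loose roll of tape lying flat, 100 mm across and 30 mm high, beyond and right of the box. Origin: centre of its underside. Leave alone.
- spray_can: Loose upright spray can, 52 mm across and 150 mm high, left of the box. Origin: centre of its underside. Leave alone.
- glass_jar: Loose glass jar, 90 mm across and 120 mm high, on the right of the bench. Origin: centre of its underside. Leave alone.
- screwdriver: Loose screwdriver lying at the right of the box. Leave alone.
- grid_plate: Loose white plate with a line grid, 150 by 200 by 6 mm, lying at the left. Origin: centre of its underside. Leave alone.
- small_clamp: Loose small metal clamp, about 45 mm high, lying at the far right. Leave alone.
- white_pot: Loose small white pot with lid, 56 mm across and 45 mm high, beyond the box. Origin: centre of its underside. Leave alone.

How it is judged (in metres and radians):
On the way, in this order (a step that is already met when the one before it is completed fails the run):
1. the cover has popped open (value of joint cover above 0.9 rad), for 0.1 s.
2. the tripped button is pushed in under the open cover (value of joint reset_button above 0.0065 m and value of joint cover above 0.8 rad), for 0.1 s.
3. the cover is back down (value of joint cover below 0.03 rad), for 0.1 s.
At the end, for the whole second after the job is handed in: The cover is latched shut by itself (joint cover within 0.03 rad of 0, at rest) and the tripped button is in by more than 6.5 of its 8 mm (value of joint cover between -0.03 and 0.03 rad and velocity of joint cover between -0.05 and 0.05 rad/s and value of joint reset_button above 0.0065 m); the robot touches nothing.
It fails at once if a loose thing on the bench was shifted by more than 25 mm or lifted (distance of any of tape_roll, spray_can, glass_jar, screwdriver, grid_plate, small_clamp, white_pot from where it was at the start of the episode above 0.025 m).
It also fails if it takes over 51 s, if anything falls off the work surface, if the arm or the gripper's body presses on something with over 40 N, if the wrist force passes 120 N, or if a joint passes its speed limit or range.

## Working session

There is one attempt and no reset: what is moved stays moved. The work goes in short steps, Python scripts to look and compute and a shell command to move; the robot and the scene stay as the last step left them, time stands still between calls to the robot, and variables do not carry over. Pictures are saved under pics/ and viewed, and the job is handed in when it is done.

```bash
ls; mkdir -p pics; cat > h.py <<'E'
import numpy as np, cv2
from cell import robot
def K(name):
    c=robot.calibration(name); f=192/np.tan(np.radians(c['fov_y'])/2)
    return c,f
def ray(name,u,v):
    c,f=K(name)
    M=np.array([[f,0,c['cx']],[0,f,c['cy']],[0,0,1.]])
    xd=(u-c['cx'])/f; yd=(v-c['cy'])/f
    x,y=xd,yd
    for _ in range(30):
        s=1+c['k1']*(x*x+y*y); x,y=xd/s,yd/s
    R=cv2.Rodrigues(np.array(c['rvec'],float))[0]; t=np.array(c['tvec'],float).ravel()
    o=-R.T@t; d=R.T@np.array([x,y,1.])
    return o,d
def onz(name,u,v,z):
    o,d=ray(name,u,v); return o+d*(z-o[2])/d[2]
def atdepth(name,u,v,dep):
    o,d=ray(name,u,v); return o+d*dep
def snap(name,tag):
    p,d=robot.grab_frame(name)
    cv2.imwrite(f'pics/{tag}.png',cv2.cvtColor(p,cv2.COLOR_RGB2BGR)); np.savez(f'pics/{tag}.npz',p=p,d=d)
    return p,d
E
python3 - <<'E'
from h import *
snap('scene','s0');snap('top','t0')
for n in('scene','top'):print(robot.calibration(n))
print(robot.get_obs())
E
```

```text
pics
{'fov_y': 57.75455935155814, 'cx': 254.1658377785865, 'cy': 188.936505079109, 'k1': -0.01230739469910199, 'rvec': array([ 1.45499174,  2.26885804, -0.74513418]), 'tvec': array([ 212.40164807, -352.52445692, 1694.32431336])}
{'fov_y': 55.70856713570201, 'cx': 257.8002194787264, 'cy': 196.71225409657052, 'k1': 0.022990363773139948, 'rvec': array([ 2.10052055, -2.13010219,  0.21710718]), 'tvec': array([  27.49014924,  553.55415098, 1066.75646396])}
{'clock': 0.1, 'joint_positions': array([-1.31999778e+00,  2.38725085e-01, -1.41672200e-02,  1.31918879e+00,
        3.67389136e-06,  1.57081810e+00]), 'dq': array([ 1.10120400e-03, -1.74637498e-03,  3.53714237e-03, -8.20224537e-05,
        2.76535037e-05, -3.31919330e-04]), 'joint_torque': array([ 4.42193414e-04, -5.39720428e+01,  3.47000420e+01,  1.34152692e-02,
        8.27811778e-05,  8.25639205e-06]), 'tool_pos': array([ 130.20562435, -508.22872397,  238.74070825]), 'ee_rot': array([-6.37567691e-04,  9.92148966e-01,  1.25060050e-01, -7.85278176e-05]), 'ft_force': array([-0.65173676, -0.17777328, -0.85547011]), 'torque': array([-0.01409996,  0.0048592 ,  0.02588312]), 'grip_width': 85.13934600610388}
```

View pics/s0.png

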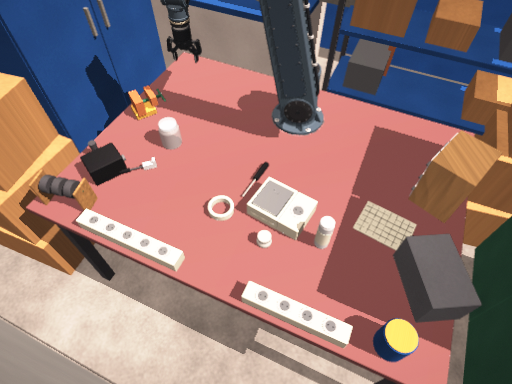

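View pics/t0.png

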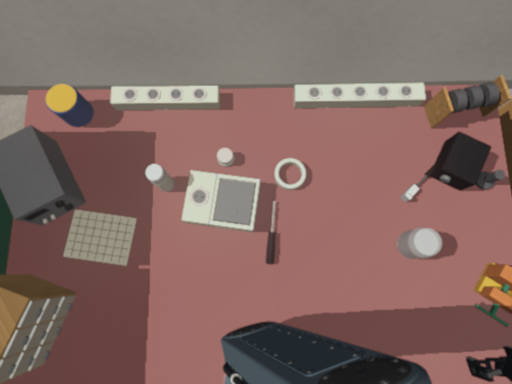

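The box is at about (220,200) in the top view with its grey cover at about (236,202). The pot is beyond it, the can on its left, and the tape and screwdriver on its right. Next I'll measure these.

```bash
python3 - <<'E'
from h import *
z=np.load('pics/t0.npz');p,d=z['p'],z['d']
cv2.imwrite('pics/t0c.png',cv2.resize(cv2.cvtColor(p[130:280,130:330],cv2.COLOR_RGB2BGR),None,fx=4,fy=4,interpolation=cv2.INTER_CUBIC))
for u,v in [(215,202),(235,202),(205,215),(250,202)]: print(p[v,u],d[v,u])
hsv=cv2.cvtColor(p,cv2.COLOR_RGB2HSV)
g=((hsv[...,1]<60)&(hsv[...,2]<170)&(hsv[...,2]>60)).astype(np.uint8)
roi=np.zeros_like(g);roi[170:235,180:265]=1;g&=roi
c=max(cv2.findContours(g,0,2)[0],key=cv2.contourArea);r=cv2.minAreaRect(c);print('cover',r)
for q in cv2.boxPoints(r): print(q,onz('top',*q,69).round(1))
# heights in ROI -> box top
pts=[];pix=[]
for v in range(165,240):
  for u in range(175,268):
    P=atdepth('top',u,v,d[v,u])
    if 55<P[2]<80 and d[v,u]>0: pts.append(P);pix.append((u,v))
pts=np.array(pts);print(len(pts),np.percentile(pts[:,2],[5,50,95]))
r=cv2.minAreaRect(pts[:,:2].astype(np.float32));print(r);print(cv2.boxPoints(r))
# objects heights
for n,(u,v) in dict(can=(155,172),pot=(225,155),tape=(281,174),tape2=(302,188)).items(): print(n,atdepth('top',u,v,d[v,u]).round(0))
E
```

```text
[176 178 163] 1108.5415
[142 140 136] 1107.5873
[209 214 195] 1105.315
[141 139 136] 1105.2137
cover ((234.11000061035156, 201.22999572753906), (37.618080139160156, 43.133514404296875), 8.130102157592773)
[212.44 219.92] [481.8 157.5  69. ]
[218.54001 177.21999] [614.4 140.2  69. ]
[255.78 182.54] [595.9  25.4  69. ]
[249.68 225.24] [464.1  45.4  69. ]Traceback (most recent call last):
  File "<stdin>", line 14, in <module>
  File "h.py", line 19, in atdepth
    o,d=ray(name,u,v); return o+d*dep
        ~~~^^^^^^^^^^
  File "h.py", line 7, in ray
    c,f=K(name)
        ~^^^^^^
  File "h.py", line 4, in K
    c=robot.calibration(name); f=192/np.tan(np.radians(c['fov_y'])/2)
ValueError: time passes only in moves, steps and waits
```

View pics/t0c.png

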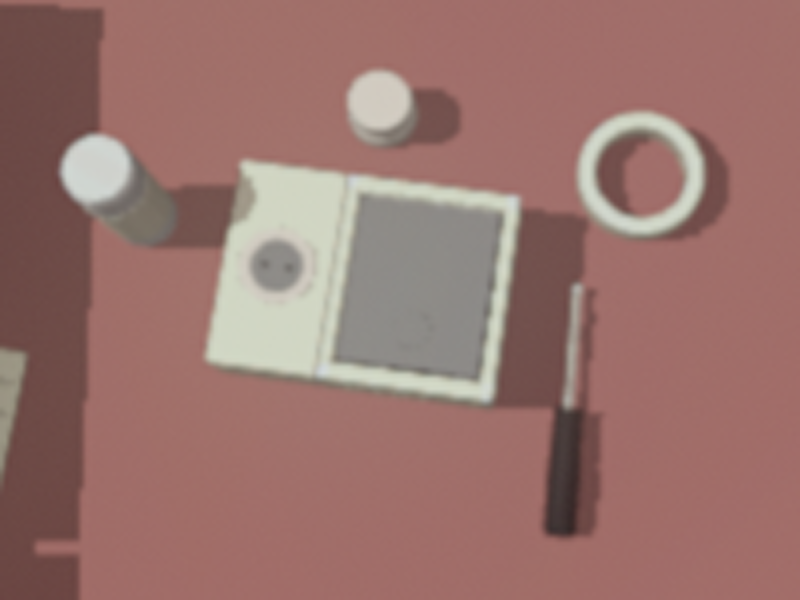

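```bash
python3 - <<'E'
import re
s=open('h.py').read()
s=s.replace("def K(name):\n    c=robot.calibration(name);","CAL={}\ndef K(name):\n    if name not in CAL: CAL[name]=robot.calibration(name)\n    c=CAL[name];")
open('h.py','w').write(s)
E
python3 - <<'E'
from h import *
z=np.load('pics/t0.npz');p,d=z['p'],z['d']
def cr(U,V,zz): return onz('top',(U+.5)/4-.5+130,(V+.5)/4-.5+130,zz)
print('box');B=np.array([cr(U,V,65) for U,V in[(243,161),(519,197),(492,403),(206,361)]]);print(B.round(1))
C=np.array([cr(U,V,69) for U,V in[(360,193),(505,212),(480,381),(333,361)]]);print('cover',C.round(1),C.mean(0))
print('pad',cr(416,329,71))
pts=[]
for v in range(165,240):
  for u in range(175,268):
    if d[v,u]>0:
      P=atdepth('top',u,v,d[v,u])
      if 50<P[2]<85: pts.append(P)
pts=np.array(pts);print(len(pts),np.percentile(pts[:,2],[5,50,95]))
r=cv2.minAreaRect(pts[:,:2].astype(np.float32));print(r);print(cv2.boxPoints(r))
for n,(u,v) in dict(can=(153,171),pot=(225,155),tape=(277,174),tape2=(302,188),tape3=(290,160)).items(): print(n,atdepth('top',u,v,d[v,u]).round(0))
E
```

```text
box
[[640.3 228.3  65. ]
 [608.4  14.1  65. ]
 [448.9  36.8  65. ]
 [483.8 252.6  65. ]]
cover [[612.3 136.8  69. ]
 [595.7  25.1  69. ]
 [465.2  45.6  69. ]
 [481.9 156.2  69. ]] [538.75358926  90.9220959   69.        ]
pad [505.08939025  93.53633349  71.        ]
3621 [62.52571445 67.3925884  71.93569877]
((546.9989013671875, 134.5648956298828), (219.2304229736328, 160.74778747558594), 81.38331604003906)
[[451.10928   38.22882 ]
 [610.04266   14.145058]
 [642.88855  230.90097 ]
 [483.95514  254.98474 ]]
can [614. 319. 149.]
pot [694. 123.  43.]
tape [633. -43.  30.]
tape2 [ 592. -125.    3.]
tape3 [679. -86.  30.]
```

```bash
python3 -c "
from cell import robot;print(robot.tips_ahead)"
python3 -m jog '[{"dx":0.025,"dy":0.04,"twist":-2.3,"hand":255},{"dx":0.025,"dy":0.04,"twist":-2.3,"hand":255},{"dx":0.025,"dy":0.04,"twist":-2.3,"hand":255},{"dx":0.025,"dy":0.04,"twist":-2.3,"hand":255},{"dx":0.025,"dy":0.04,"twist":-2.3,"hand":255},{"dx":0.025,"dy":0.04,"twist":-2.3,"hand":255},{"dx":0.025,"dy":0.04,"twist":-2.3,"hand":255},{"dx":0.025,"dy":0.04,"twist":-2.3,"hand":255},{"dx":0.025,"dy":0.04,"twist":-2.3,"hand":255},{"dx":0.025,"dy":0.04,"twist":-2.2,"hand":255}]'
```

```text
8.0validation failed for argument at $[0]...
```

```bash
python3 -m jog '[{"hand":255,"dx":0.025,"dy":0.04,"dz":0,"twist":-2.3}]'; python3 -m jog --help | head -30
```

```text
clock: 0.22
tool_pos: [154.8, -469.6, 238.4]
ee_rot: [-0.0, 0.995, 0.103, -0.0]
ft_force: [0.5, -0.1, 1.0]
grip_width: 69.7invalid input: not JSON, or not a number
```

```bash
python3 -m jog '[{"hand":255,"dx":0.025,"dy":0.04,"dz":0,"twist":-2.3},{"hand":255,"dx":0.025,"dy":0.04,"dz":0,"twist":-2.3},{"hand":255,"dx":0.025,"dy":0.04,"dz":0,"twist":-2.3},{"hand":255,"dx":0.025,"dy":0.04,"dz":0,"twist":-2.3},{"hand":255,"dx":0.025,"dy":0.04,"dz":0,"twist":-2.3},{"hand":255,"dx":0.025,"dy":0.04,"dz":0,"twist":-2.3},{"hand":255,"dx":0.025,"dy":0.04,"dz":0,"twist":-2.3},{"hand":255,"dx":0.025,"dy":0.04,"dz":0,"twist":-2.3},{"hand":255,"dx":0.025,"dy":0.04,"dz":0,"twist":-2.2},{"hand":255,"dx":0,"dy":0,"dz":0,"twist":0}]'
```

```text
clock: 1.48
tool_pos: [381.3, -106.3, 239.0]
ee_rot: [-0.0, 0.997, -0.072, -0.0]
ft_force: [-0.0, -0.4, -0.9]
grip_width: 0.1
```

```bash
python3 -m jog '[{"hand":255,"dx":0.0247,"dy":0.0404,"dz":0,"twist":0},{"hand":255,"dx":0.0247,"dy":0.0404,"dz":0,"twist":0},{"hand":255,"dx":0.0247,"dy":0.0404,"dz":0,"twist":0},{"hand":255,"dx":0.0247,"dy":0.0404,"dz":0,"twist":0},{"hand":255,"dx":0.0247,"dy":0.0404,"dz":0,"twist":0},{"hand":255,"dx":0,"dy":0,"dz":-0.05,"twist":0},{"hand":255,"dx":0,"dy":0,"dz":-0.05,"twist":0},{"hand":255,"dx":0,"dy":0,"dz":-0.04,"twist":0},{"hand":255,"dx":0,"dy":0,"dz":0,"twist":0}]'
python3 - <<'E'
from h import *
p,d=snap('scene','s1')
cv2.imwrite('pics/s1c.png',cv2.resize(cv2.cvtColor(p[120:270,180:380],cv2.COLOR_RGB2BGR),None,fx=4,fy=4))
E
```

```text
clock: 2.6
tool_pos: [494.2, 3.7, 97.0]
ee_rot: [-0.036, 0.999, -0.017, -0.003]
ft_force: [-0.5, -0.3, 0.8]
grip_width: 0.3
```

View pics/s1c.png

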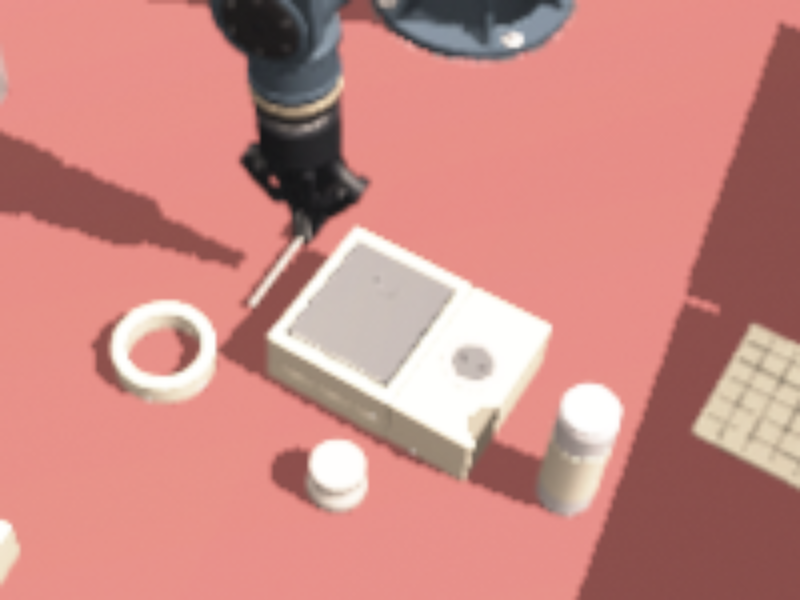

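The tool stopped at y=3.7 mm and is tilted, right of the box and above the screwdriver. I'll check the joints.

```bash
python3 -c "
from cell import robot;o=robot.get_obs();print(o['joint_positions'].round(3),o['dq'].round(3),o['tool_pos'],o['ee_rot'].round(4),o['clock'])"
python3 -m jog '[{"hand":255,"dx":0,"dy":0,"dz":0.01,"twist":0}]'
python3 -c "
from cell import robot;o=robot.get_obs();print(o['joint_positions'].round(3),o['dq'].round(3))"
```

```text
[-0.036  0.282 -0.335  0.957  0.072  3.14 ] [ 0.004 -0.033  0.048  0.017  0.002  0.005] [495.77446745   3.803757    98.97383018] [-0.036   0.9992 -0.017  -0.0012] 2.65
clock: 2.78
tool_pos: [497.2, 4.1, 110.9]
ee_rot: [-0.036, 0.999, -0.017, 0.001]
ft_force: [-0.1, -0.9, -1.0]
grip_width: 0.2
[-0.035  0.271 -0.317  0.983  0.072  3.14 ] [ 0.004 -0.095  0.149  0.212  0.     0.002]
```

Joint 6 has hit its 3.14 limit. I'll turn back to a yaw of about +17 degrees and rise first.

```bash
python3 -m jog '[{"hand":255,"dx":0,"dy":0,"dz":0.04,"twist":9},{"hand":255,"dx":0,"dy":0,"dz":0.03,"twist":9},{"hand":255,"dx":0,"dy":0,"dz":0,"twist":1},{"hand":255,"dx":0,"dy":0,"dz":0,"twist":0}]'
python3 -c "
from cell import robot;o=robot.get_obs();print(o['joint_positions'].round(3),o['dq'].round(3),o['ee_rot'].round(4))"
```

```text
clock: 3.28
tool_pos: [497.0, 4.5, 180.4]
ee_rot: [-0.035, 0.988, 0.148, -0.005]
ft_force: [-0.0, -0.3, 0.1]
grip_width: -0.1
[-0.032  0.234 -0.175  1.184  0.068  2.812] [ 0.001  0.017 -0.026 -0.007  0.001  0.008] [-0.0354  0.9884  0.1478 -0.0048]
```

```bash
python3 -m jog '[{"hand":255,"dx":0.004,"dy":0.046,"dz":0,"twist":0},{"hand":255,"dx":0.004,"dy":0.045,"dz":0,"twist":0},{"hand":255,"dx":0,"dy":0,"dz":-0.04,"twist":0},{"hand":255,"dx":0,"dy":0,"dz":-0.04,"twist":0},{"hand":255,"dx":0,"dy":0,"dz":0,"twist":0}]'
python3 - <<'E'
from h import *
o=robot.get_obs();print(o['joint_positions'].round(3),o['ee_rot'].round(4))
p,d=snap('scene','s2')
cv2.imwrite('pics/s2c.png',cv2.resize(cv2.cvtColor(p[120:270,180:380],cv2.COLOR_RGB2BGR),None,fx=4,fy=4))
E
```

```text
clock: 3.9
tool_pos: [502.1, 95.3, 96.8]
ee_rot: [-0.036, 0.988, 0.148, -0.009]
ft_force: [0.5, 0.3, 1.0]
grip_width: 0.1
[ 0.146  0.318 -0.289  0.983  0.071  2.99 ] [-0.0356  0.9883  0.1479 -0.009 ]
```

View pics/s2c.png

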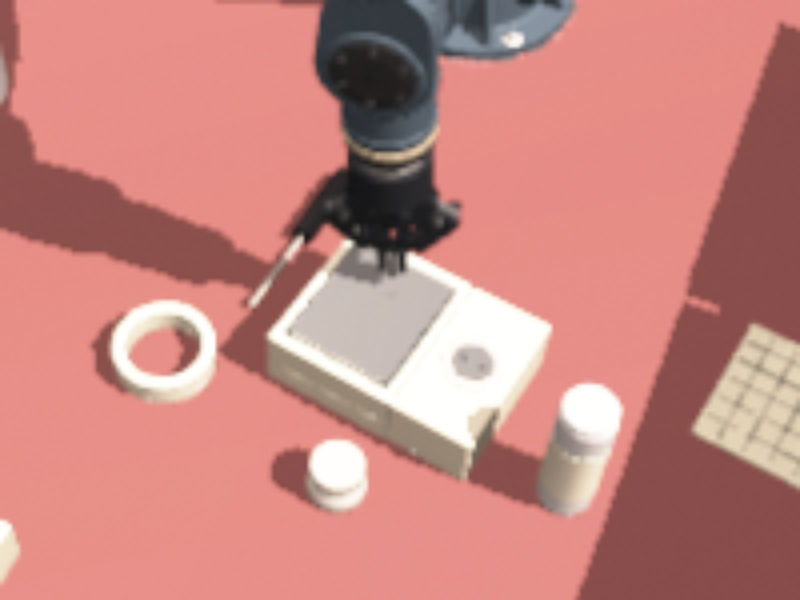

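The tip is above the pad, which is near (393,275) in the crop. I'll press now.

```bash
python3 -m jog '[{"hand":255,"dx":0.002,"dy":0,"dz":-0.008,"twist":0},{"hand":255,"dx":0,"dy":0,"dz":-0.006,"twist":0},{"hand":255,"dx":0,"dy":0,"dz":-0.003,"twist":0},{"hand":255,"dx":0,"dy":0,"dz":-0.003,"twist":0},{"hand":255,"dx":0,"dy":0,"dz":-0.002,"twist":0}]'
python3 -m jog '[{"hand":255,"dx":0,"dy":0,"dz":-0.002,"twist":0},{"hand":255,"dx":0,"dy":0,"dz":-0.002,"twist":0}]'
```

```text
clock: 4.58
tool_pos: [506.8, 95.5, 77.4]
ee_rot: [-0.036, 0.988, 0.148, -0.006]
ft_force: [-1.3, 0.1, 2.9]
grip_width: -0.3
clock: 4.82
tool_pos: [506.7, 95.5, 73.5]
ee_rot: [-0.036, 0.988, 0.149, -0.006]
ft_force: [-1.0, -0.3, 4.3]
grip_width: 0.2
```

```bash
python3 -m jog '[{"hand":255,"dx":0,"dy":0,"dz":-0.002,"twist":0},{"hand":255,"dx":0,"dy":0,"dz":-0.001,"twist":0}]'; python3 -m jog '[{"hand":255,"dx":0,"dy":0,"dz":-0.001,"twist":0}]';
```

```text
clock: 5.08
tool_pos: [506.9, 95.5, 71.6]
ee_rot: [-0.036, 0.988, 0.149, -0.005]
ft_force: [-7.9, -2.9, 26.3]
grip_width: 0.0
clock: 5.2
tool_pos: [507.0, 95.5, 71.4]
ee_rot: [-0.036, 0.988, 0.148, -0.005]
ft_force: [-9.8, -4.0, 35.4]
grip_width: -0.3
```

The cover is at its stop, with the force jumping to 35 N. Lift clear and let it open.

```bash
python3 -m jog '[{"hand":255,"dx":0,"dy":0,"dz":0.02,"twist":0},{"hand":255,"dx":-0.02,"dy":0,"dz":0.05,"twist":0},{"hand":255,"dx":-0.02,"dy":0,"dz":0.055,"twist":0},{"hand":255,"dx":-0.02,"dy":0,"dz":0.055,"twist":0},{"hand":255,"dx":0,"dy":0,"dz":0,"twist":0},{"hand":255,"dx":0,"dy":0,"dz":0,"twist":0},{"hand":255,"dx":0,"dy":0,"dz":0,"twist":0},{"hand":255,"dx":0,"dy":0,"dz":0,"twist":0},{"hand":255,"dx":-0.05,"dy":0,"dz":0,"twist":0},{"hand":255,"dx":-0.05,"dy":0,"dz":0,"twist":0}]'
python3 -m jog '[{"hand":255,"dx":0,"dy":-0.05,"dz":0,"twist":0},{"hand":255,"dx":0,"dy":-0.05,"dz":0,"twist":0},{"hand":255,"dx":0,"dy":-0.05,"dz":0,"twist":0},{"hand":255,"dx":0,"dy":0,"dz":0,"twist":0},{"hand":255,"dx":0,"dy":0,"dz":0,"twist":0},{"hand":255,"dx":0,"dy":0,"dz":0,"twist":0},{"hand":255,"dx":0,"dy":0,"dz":0,"twist":0},{"hand":255,"dx":0,"dy":0,"dz":0,"twist":0}]'
python3 - <<'E'
from h import *
p,d=snap('scene','s3')
cv2.imwrite('pics/s3c.png',cv2.resize(cv2.cvtColor(p[120:270,180:380],cv2.COLOR_RGB2BGR),None,fx=4,fy=4))
p,d=snap('top','t3')
cv2.imwrite('pics/t3c.png',cv2.resize(cv2.cvtColor(p[130:280,130:330],cv2.COLOR_RGB2BGR),None,fx=4,fy=4))
E
```

```text
clock: 6.45
tool_pos: [345.5, 95.4, 248.2]
ee_rot: [-0.036, 0.988, 0.148, -0.007]
ft_force: [-0.3, 0.3, 0.6]
grip_width: -0.1
clock: 7.45
tool_pos: [346.7, -53.8, 249.3]
ee_rot: [-0.036, 0.988, 0.149, -0.006]
ft_force: [-0.7, -0.2, -0.1]
grip_width: 0.4
```

View pics/s3c.png

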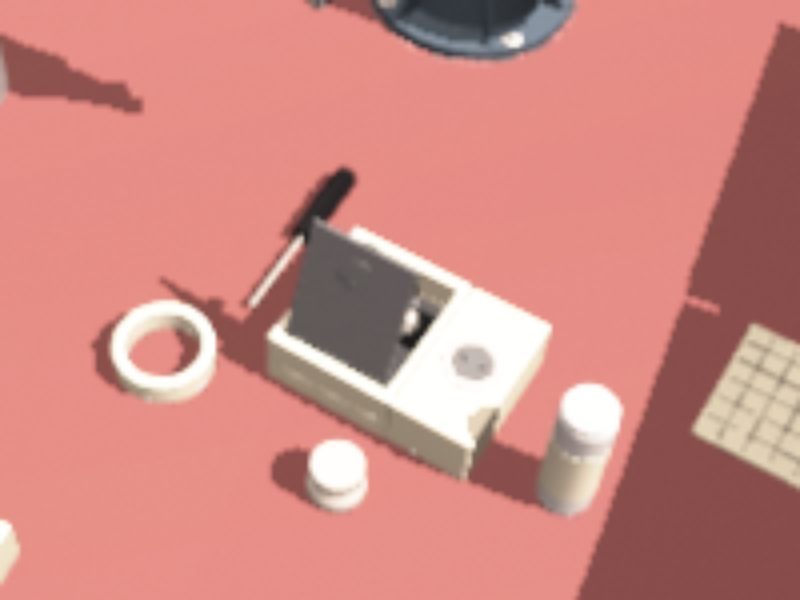

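View pics/t3c.png

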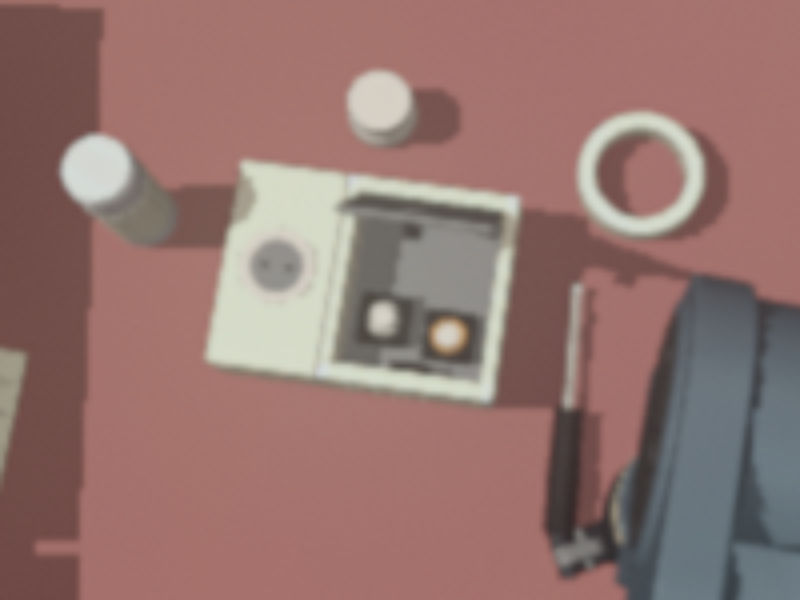

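The cover is open. In the top crop there are two buttons, left at (383,318) and right at (449,335). I'll compare heights by depth.

```bash
python3 - <<'E'
from h import *
z=np.load('pics/t3.npz');p,d=z['p'],z['d']
p1,d1=robot.grab_frame('top');p2,d2=robot.grab_frame('top')
def cr(U,V,zz): return onz('top',(U+.5)/4-.5+130,(V+.5)/4-.5+130,zz)
dd=np.mean([d,d1,d2],0)
for n,U,V in(('L',383,318),('R',449,335)):
  u,v=round((U+.5)/4-.5+130),round((V+.5)/4-.5+130)
  print(n,cr(U,V,48),cr(U,V,41))
  print([[round(atdepth('top',a,b,dd[b,a])[2],1) for a in range(u-5,u+6)] for b in range(v-4,v+5)])
im=np.mean([p,p1,p2],0).astype(np.uint8)[195:225,210:260]
cv2.imwrite('pics/t3d.png',cv2.resize(cv2.cvtColor(im,cv2.COLOR_RGB2BGR),None,fx=14,fy=14,interpolation=cv2.INTER_NEAREST))
print(robot.get_obs()['clock'])
E
```

```text
L [517.81824012 120.52390231  48.        ] [519.01951248 121.1385314   41.        ]
[[np.float64(37.4), np.float64(34.8), np.float64(37.1), np.float64(37.7), np.float64(37.5), np.float64(38.5), np.float64(36.8), np.float64(37.5), np.float64(36.1), np.float64(38.0), np.float64(36.7)], [np.float64(36.8), np.float64(38.6), np.float64(38.3), np.float64(39.9), np.float64(49.2), np.float64(49.9), np.float64(47.1), np.float64(38.5), np.float64(39.6), np.float64(37.0), np.float64(37.0)], [np.float64(38.0), np.float64(39.3), np.float64(40.3), np.float64(50.6), np.float64(49.2), np.float64(49.0), np.float64(48.8), np.float64(45.8), np.float64(40.5), np.float64(37.0), np.float64(37.1)], [np.float64(38.7), np.float64(36.7), np.float64(39.5), np.float64(49.8), np.float64(48.6), np.float64(48.3), np.float64(49.4), np.float64(48.0), np.float64(38.7), np.float64(41.8), np.float64(35.3)], [np.float64(36.7), np.float64(38.3), np.float64(38.3), np.float64(47.4), np.float64(50.2), np.float64(48.3), np.float64(44.8), np.float64(46.5), np.float64(39.1), np.float64(40.1), np.float64(36.7)], [np.float64(36.
[... 1975 characters left out ...]
.3), np.float64(42.5), np.float64(39.3), np.float64(40.5), np.float64(36.4), np.float64(38.4)], [np.float64(38.9), np.float64(39.2), np.float64(41.3), np.float64(43.3), np.float64(41.6), np.float64(42.3), np.float64(39.5), np.float64(40.4), np.float64(39.6), np.float64(37.6), np.float64(38.0)], [np.float64(36.0), np.float64(35.7), np.float64(38.7), np.float64(37.2), np.float64(38.4), np.float64(39.0), np.float64(39.9), np.float64(39.1), np.float64(36.3), np.float64(37.4), np.float64(38.5)], [np.float64(37.5), np.float64(36.8), np.float64(38.6), np.float64(39.4), np.float64(37.9), np.float64(38.8), np.float64(36.9), np.float64(36.6), np.float64(36.9), np.float64(37.4), np.float64(34.8)]]
7.65
```

View pics/t3d.png

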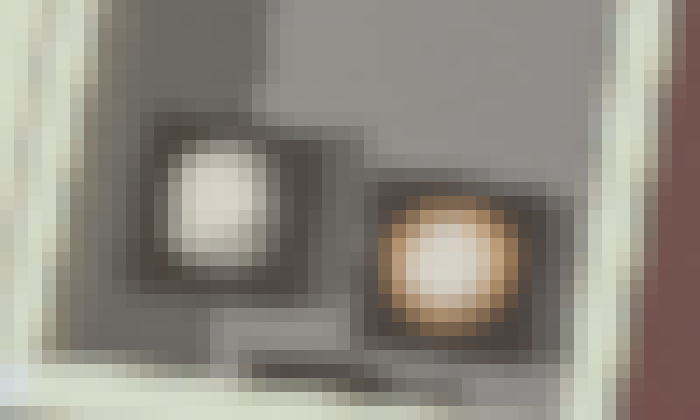

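Left is tripped: its top reads about 49 mm against 41 for the right one. It's at about (517,121). Move above it and press.

```bash
python3 -m jog '[{"hand":255,"dx":0.034,"dy":0.035,"dz":0,"twist":0},{"hand":255,"dx":0.034,"dy":0.035,"dz":0,"twist":0},{"hand":255,"dx":0.034,"dy":0.035,"dz":0,"twist":0},{"hand":255,"dx":0.034,"dy":0.035,"dz":0,"twist":0},{"hand":255,"dx":0.034,"dy":0.0345,"dz":0,"twist":0},{"hand":255,"dx":0,"dy":0,"dz":-0.045,"twist":0},{"hand":255,"dx":0,"dy":0,"dz":-0.045,"twist":0},{"hand":255,"dx":0,"dy":0,"dz":-0.045,"twist":0},{"hand":255,"dx":0,"dy":0,"dz":-0.035,"twist":0},{"hand":255,"dx":0,"dy":0,"dz":0,"twist":0}]'
python3 - <<'E'
from h import *
p,d=snap('scene','s4')
cv2.imwrite('pics/s4c.png',cv2.resize(cv2.cvtColor(p[120:270,180:380],cv2.COLOR_RGB2BGR),None,fx=4,fy=4))
o=robot.get_obs();print(o['joint_positions'].round(3),o['tool_pos'])
E
```

```text
clock: 8.9
tool_pos: [514.8, 119.7, 77.2]
ee_rot: [-0.035, 0.988, 0.148, -0.008]
ft_force: [-0.1, 0.0, 0.7]
grip_width: 0.2
[ 0.188  0.358 -0.278  0.945  0.072  3.031] [516.12663377 119.95295262  78.99926064]
```

View pics/s4c.png

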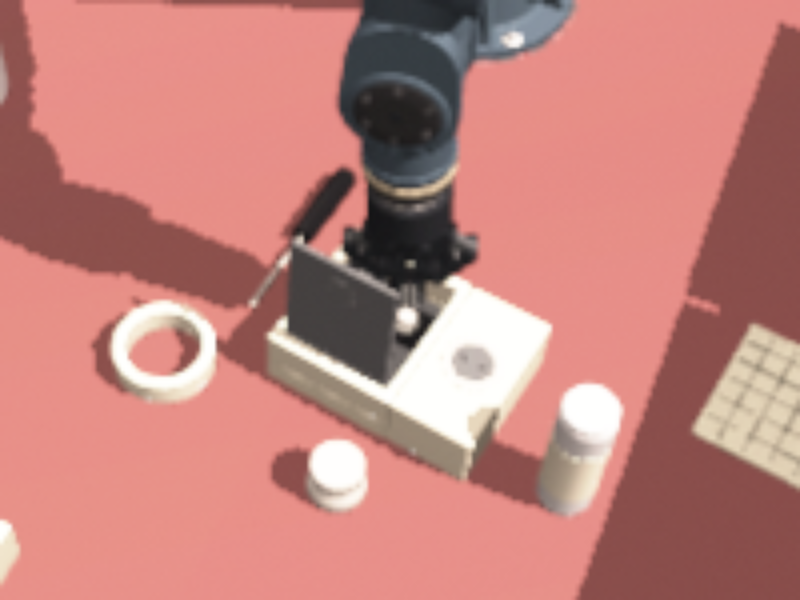

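The fingertips are directly above the white button at (405,320). I'll press down.

```bash
python3 -m jog '[{"hand":255,"dx":0.001,"dy":0.001,"dz":-0.01,"twist":0},{"hand":255,"dx":0,"dy":0,"dz":-0.008,"twist":0},{"hand":255,"dx":0,"dy":0,"dz":-0.003,"twist":0},{"hand":255,"dx":0,"dy":0,"dz":-0.003,"twist":0},{"hand":255,"dx":0,"dy":0,"dz":-0.002,"twist":0}]'
python3 -m jog '[{"hand":255,"dx":0,"dy":0,"dz":-0.002,"twist":0},{"hand":255,"dx":0,"dy":0,"dz":-0.001,"twist":0}]'
```

```text
clock: 9.57
tool_pos: [517.4, 121.5, 54.8]
ee_rot: [-0.036, 0.988, 0.149, -0.006]
ft_force: [-9.4, 2.0, 7.3]
grip_width: -0.3
clock: 9.82
tool_pos: [517.4, 121.5, 51.9]
ee_rot: [-0.036, 0.988, 0.149, -0.005]
ft_force: [-9.6, 2.4, 7.8]
grip_width: 0.3
```

```bash
python3 -m jog '[{"hand":255,"dx":0,"dy":0,"dz":-0.001,"twist":0}]';python3 -m jog '[{"hand":255,"dx":0,"dy":0,"dz":-0.001,"twist":0}]'
```

```text
clock: 9.95
tool_pos: [517.4, 121.5, 51.0]
ee_rot: [-0.036, 0.988, 0.149, -0.005]
ft_force: [-10.4, 2.0, 10.0]
grip_width: 0.0
clock: 10.07
tool_pos: [517.4, 121.5, 50.0]
ee_rot: [-0.036, 0.988, 0.149, -0.005]
ft_force: [-10.8, 1.8, 8.0]
grip_width: -0.0
```

```bash
python3 -m jog '[{"hand":255,"dx":0,"dy":0,"dz":-0.001,"twist":0}]';python3 - <<'E'
from h import *
p,d=snap('scene','s5')
cv2.imwrite('pics/s5c.png',cv2.resize(cv2.cvtColor(p[150:230,230:330],cv2.COLOR_RGB2BGR),None,fx=7,fy=7))
o=robot.get_obs();print(o['torque'],o['ft_force'])
E
```

```text
clock: 10.2
tool_pos: [517.4, 121.5, 49.2]
ee_rot: [-0.036, 0.988, 0.149, -0.005]
ft_force: [-12.8, 1.9, 15.6]
grip_width: -0.1
[-0.07167055  0.26038986 -0.00936724] [-10.6038359    1.86472208   9.09406405]
```

View pics/s5c.png

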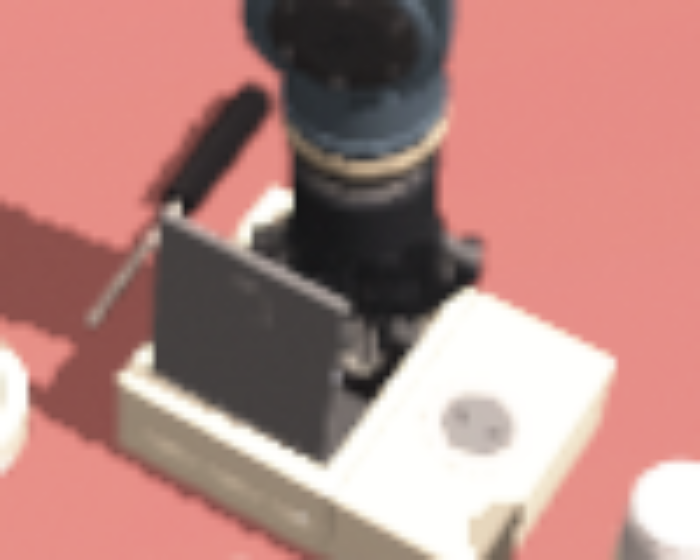

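```bash
python3 -m jog '[{"hand":255,"dx":0,"dy":0,"dz":-0.001,"twist":0}]'
```

```text
clock: 10.38
tool_pos: [517.5, 121.5, 48.9]
ee_rot: [-0.036, 0.988, 0.149, -0.005]
ft_force: [-15.8, 0.6, 24.1]
grip_width: -0.5
```

Bottomed out: z holds at 48.9 while Fz climbs to 24 N. Lift and check the button.

```bash
python3 -m jog '[{"hand":255,"dx":-0.001,"dy":0,"dz":0.01,"twist":0},{"hand":255,"dx":0,"dy":0,"dz":0.04,"twist":0},{"hand":255,"dx":0,"dy":0,"dz":0.05,"twist":0},{"hand":255,"dx":0,"dy":0,"dz":0.05,"twist":0},{"hand":255,"dx":0,"dy":0,"dz":0.05,"twist":0},{"hand":255,"dx":-0.03,"dy":-0.05,"dz":0,"twist":0},{"hand":255,"dx":-0.03,"dy":-0.05,"dz":0,"twist":0},{"hand":255,"dx":-0.03,"dy":-0.05,"dz":0,"twist":0},{"hand":255,"dx":-0.03,"dy":-0.05,"dz":0,"twist":0},{"hand":255,"dx":0,"dy":0,"dz":0,"twist":0}]'
python3 - <<'E'
from h import *
p,d=snap('top','t6')
cv2.imwrite('pics/t6c.png',cv2.resize(cv2.cvtColor(p[130:280,130:330],cv2.COLOR_RGB2BGR),None,fx=4,fy=4))
for n,u,v in(('L',225,209),('R',242,213)):
  print(n,np.median([atdepth('top',a,b,d[b,a])[2] for a in range(u-1,u+2) for b in range(v-1,v+2) if d[b,a]>0]))
# cover outer/top edge points
P=[]
for v in range(170,200):
  for u in range(208,262):
    if d[v,u]>0:
      q=atdepth('top',u,v,d[v,u])
      if 120<q[2]<210 and 560<q[0]<640 and 0<q[1]<170:P.append(q)
P=np.array(P);print(len(P)); 
if len(P): print(P[np.argsort(-P[:,2])][:8].round(0),P.mean(0))
E
```

```text
clock: 11.62
tool_pos: [395.5, -81.7, 247.8]
ee_rot: [-0.035, 0.989, 0.146, -0.005]
ft_force: [0.4, 1.1, 0.5]
grip_width: -0.0
L 40.7656679671245
R 41.71473606868972
262
[[600. 106. 201.]
 [591.  76. 201.]
 [591.  73. 201.]
 [597. 100. 200.]
 [594.  79. 200.]
 [597.  87. 200.]
 [588.  35. 199.]
 [597. 106. 199.]] [593.99770953  81.89300882 172.97611378]
```

View pics/t6c.png

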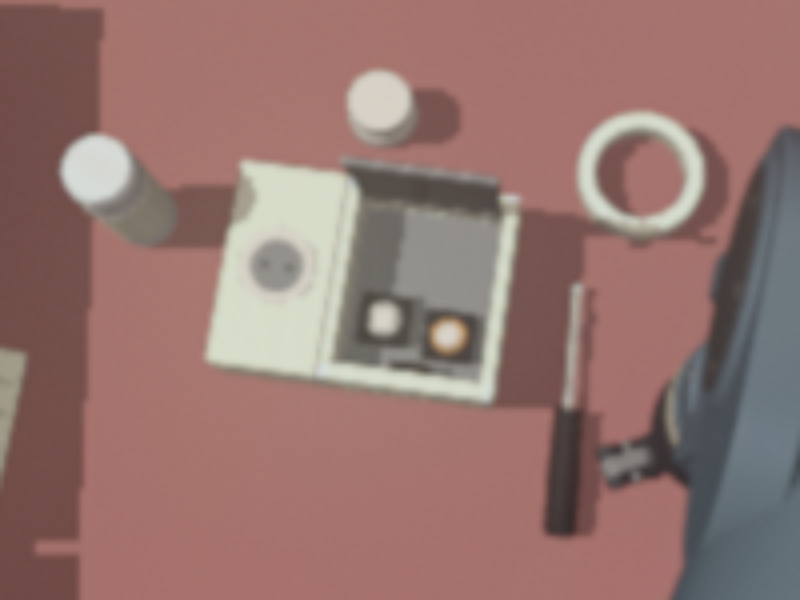

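The button is in: its top reads 40.8 mm against 41.7 for the other. The cover is fully open with its top edge at about z=200. Go over and beyond it.

```bash
python3 -m jog '[{"hand":255,"dx":0.0437,"dy":0.0258,"dz":0,"twist":0},{"hand":255,"dx":0.0437,"dy":0.0258,"dz":0,"twist":0},{"hand":255,"dx":0.0437,"dy":0.0258,"dz":0,"twist":0},{"hand":255,"dx":0.0437,"dy":0.0258,"dz":0,"twist":0},{"hand":255,"dx":0.0437,"dy":0.0258,"dz":0,"twist":0},{"hand":255,"dx":0.0437,"dy":0.0258,"dz":0,"twist":0},{"hand":255,"dx":0,"dy":0,"dz":0,"twist":0},{"hand":255,"dx":0,"dy":0,"dz":-0.04,"twist":0},{"hand":255,"dx":0,"dy":0,"dz":-0.032,"twist":0},{"hand":255,"dx":0,"dy":0,"dz":0,"twist":0}]'
python3 - <<'E'
from h import *
p,d=snap('scene','s7')
cv2.imwrite('pics/s7c.png',cv2.resize(cv2.cvtColor(p[120:270,180:380],cv2.COLOR_RGB2BGR),None,fx=4,fy=4))
o=robot.get_obs();print(o['joint_positions'].round(3),o['tool_pos'])
E
```

```text
clock: 12.92
tool_pos: [657.2, 76.7, 172.6]
ee_rot: [-0.036, 0.988, 0.149, -0.008]
ft_force: [0.6, 0.9, 0.6]
grip_width: 0.0
[0.084 0.514 0.243 1.317 0.07  2.926] [658.2721534   76.5741317  174.60079742]
```

View pics/s7c.png

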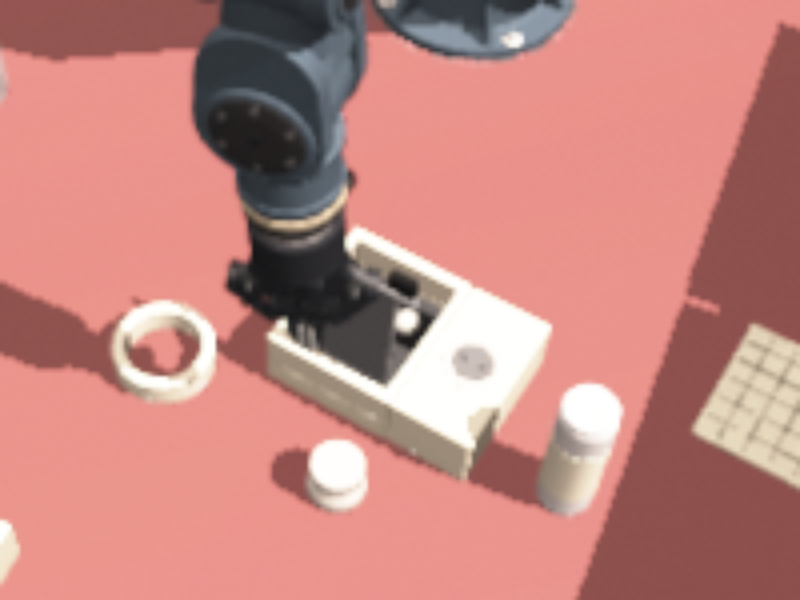

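The fingers are beyond the cover at box x≈120 mm, with the tip at z≈166. I'll bring the cover over on an arc in stages.

```bash
python3 -m jog '[{"hand":255,"dx":-0.0297,"dy":0.003,"dz":0,"twist":0},{"hand":255,"dx":-0.0129,"dy":0.001,"dz":0,"twist":0},{"hand":255,"dx":-0.0129,"dy":0.0019,"dz":-0.001,"twist":0},{"hand":255,"dx":-0.0129,"dy":0.0019,"dz":-0.001,"twist":0},{"hand":255,"dx":-0.0124,"dy":0.0018,"dz":-0.004,"twist":0},{"hand":255,"dx":-0.0124,"dy":0.0018,"dz":-0.004,"twist":0},{"hand":255,"dx":-0.0114,"dy":0.0017,"dz":-0.007,"twist":0},{"hand":255,"dx":-0.0114,"dy":0.0017,"dz":-0.007,"twist":0}]'
python3 - <<'E'
from h import *
p,d=snap('scene','s8')
cv2.imwrite('pics/s8c.png',cv2.resize(cv2.cvtColor(p[120:270,180:380],cv2.COLOR_RGB2BGR),None,fx=4,fy=4))
o=robot.get_obs();q=o['tool_pos'];print(q,o['ft_force']);e=q[:2]-[539.2,91.2];print(e@[.989,-.148],e@[.148,.989])
E
```

```text
clock: 13.98
tool_pos: [543.2, 90.7, 150.5]
ee_rot: [-0.035, 0.988, 0.149, -0.005]
ft_force: [3.6, -0.1, 0.5]
grip_width: 0.1
[541.1357128   90.78063683 149.5949683 ] [-0.55779439  0.40255744 -1.35866364]
1.9764857117076435 -0.1282646838658834
```

View pics/s8c.png

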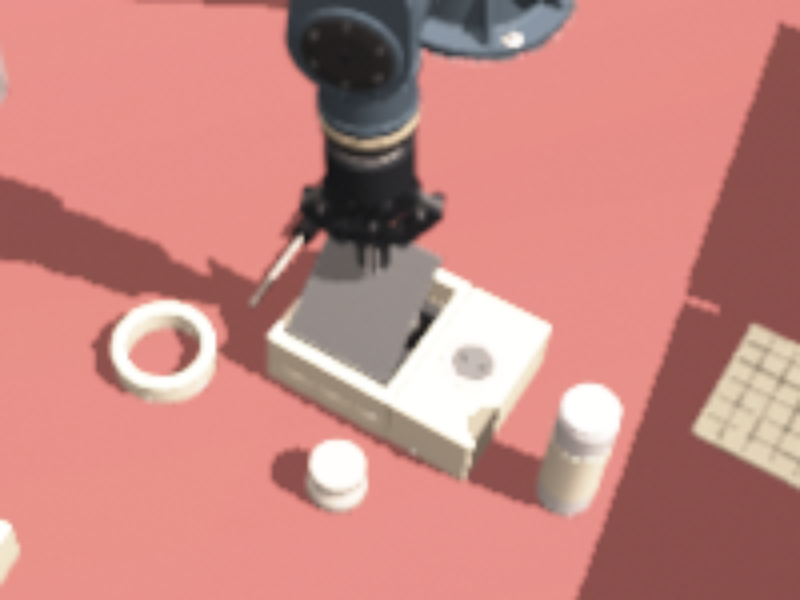

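The cover is half down with the fingertips on its outer face. Continue the arc.

```bash
python3 -m jog '[{"hand":255,"dx":-0.009,"dy":0.0014,"dz":-0.01,"twist":0},{"hand":255,"dx":-0.009,"dy":0.0014,"dz":-0.01,"twist":0},{"hand":255,"dx":-0.0065,"dy":0.001,"dz":-0.0125,"twist":0},{"hand":255,"dx":-0.0065,"dy":0.001,"dz":-0.0125,"twist":0},{"hand":255,"dx":-0.002,"dy":0.0003,"dz":-0.008,"twist":0},{"hand":255,"dx":-0.002,"dy":0.0003,"dz":-0.008,"twist":0},{"hand":255,"dx":-0.001,"dy":0,"dz":-0.005,"twist":0},{"hand":255,"dx":-0.001,"dy":0,"dz":-0.004,"twist":0}]'
python3 -m jog '[{"hand":255,"dx":0,"dy":0,"dz":-0.002,"twist":0},{"hand":255,"dx":0,"dy":0,"dz":-0.002,"twist":0}]'
```

```text
clock: 15.02
tool_pos: [506.0, 96.1, 80.1]
ee_rot: [-0.036, 0.988, 0.149, -0.006]
ft_force: [2.4, -0.1, 2.6]
grip_width: 0.0
clock: 15.28
tool_pos: [505.8, 96.1, 76.2]
ee_rot: [-0.036, 0.988, 0.149, -0.006]
ft_force: [-0.3, 1.4, 2.5]
grip_width: -0.0
```

```bash
python3 -m jog '[{"hand":255,"dx":0,"dy":0,"dz":-0.002,"twist":0},{"hand":255,"dx":0,"dy":0,"dz":-0.002,"twist":0},{"hand":255,"dx":0,"dy":0,"dz":-0.001,"twist":0}]';python3 -m jog '[{"hand":255,"dx":0,"dy":0,"dz":-0.001,"twist":0}]'
```

```text
clock: 15.65
tool_pos: [505.9, 96.1, 71.8]
ee_rot: [-0.036, 0.988, 0.149, -0.006]
ft_force: [-3.0, -0.4, 16.6]
grip_width: 0.2
clock: 15.78
tool_pos: [506.0, 96.1, 71.6]
ee_rot: [-0.036, 0.988, 0.149, -0.005]
ft_force: [-5.8, -1.7, 26.7]
grip_width: -0.0
```

It is at the stop again, as in the first press. Lift, move clear and watch whether it stays shut.

```bash
python3 -m jog '[{"hand":255,"dx":0,"dy":0,"dz":0,"twist":0},{"hand":255,"dx":0,"dy":0,"dz":0.01,"twist":0},{"hand":255,"dx":0,"dy":0,"dz":0.03,"twist":0},{"hand":255,"dx":0,"dy":0,"dz":0.05,"twist":0},{"hand":255,"dx":0,"dy":0,"dz":0.05,"twist":0},{"hand":255,"dx":-0.03,"dy":-0.05,"dz":0.03,"twist":0},{"hand":255,"dx":-0.03,"dy":-0.05,"dz":0,"twist":0},{"hand":255,"dx":-0.03,"dy":-0.05,"dz":0,"twist":0},{"hand":255,"dx":-0.03,"dy":-0.05,"dz":0,"twist":0},{"hand":255,"dx":0,"dy":0,"dz":0,"twist":0}]'
python3 -m jog '[{"hand":255,"dx":0,"dy":0,"dz":0,"twist":0},{"hand":255,"dx":0,"dy":0,"dz":0,"twist":0},{"hand":255,"dx":0,"dy":0,"dz":0,"twist":0},{"hand":255,"dx":0,"dy":0,"dz":0,"twist":0},{"hand":255,"dx":0,"dy":0,"dz":0,"twist":0},{"hand":255,"dx":0,"dy":0,"dz":0,"twist":0},{"hand":255,"dx":0,"dy":0,"dz":0,"twist":0},{"hand":255,"dx":0,"dy":0,"dz":0,"twist":0}]'
python3 - <<'E'
from h import *
p,d=snap('scene','s9')
a=cv2.resize(cv2.cvtColor(p[120:270,180:380],cv2.COLOR_RGB2BGR),None,fx=2,fy=2)
p,d=snap('top','t9')
b=cv2.resize(cv2.cvtColor(p[130:280,130:330],cv2.COLOR_RGB2BGR),None,fx=2,fy=2)
cv2.imwrite('pics/f9.png',np.hstack([a,b]))
for u,v in[(235,212),(232,190),(245,198)]: print(np.median([atdepth('top',x,y,d[y,x])[2] for x in range(u-2,u+3) for y in range(v-2,v+3)]))
E
```

```text
clock: 17.02
tool_pos: [385.1, -104.1, 238.9]
ee_rot: [-0.035, 0.989, 0.146, -0.006]
ft_force: [0.2, -0.0, 0.9]
grip_width: -0.1
clock: 18.02
tool_pos: [387.3, -101.7, 238.9]
ee_rot: [-0.036, 0.988, 0.148, -0.006]
ft_force: [-1.8, 0.5, 0.1]
grip_width: 0.7
70.66364208679988
69.93020556255556
69.33730747680625
```

View pics/f9.png

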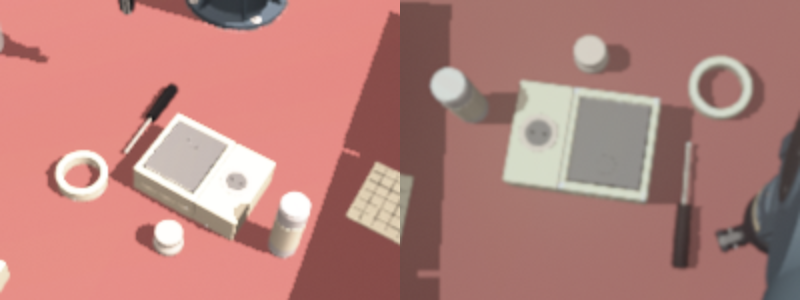

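The cover has stayed flat for 2 s: heights across it read 69–71 mm, which is the latched height. The loose items look to be where they were, and the arm is clear.

```bash
python3 -c "
from cell import robot;print(robot.hand_in())"
```

```text
the job is handed in; nothing more can be done
None
```

The cover is latched shut again, the tripped button (the left one) is pushed in, and the job is handed in at about 18 s of the 51 s allowed. No verdict was reported.

**What I did:** I pressed the pad to its stop at about 35 N and the cover popped open. I then pushed the left button in until it bottomed at 24 N. Finally I swung the cover down from beyond the box and pressed it to its stop at about 27 N.

**Last checks:**
- **Button:** its top read 40.8 mm before the cover closed, against 41.7 mm for the other button.
- **Cover:** about 2 s after release it was flat, with its top reading 69–71 mm, which fits latched.
- **Loose things:** the tape, can, pot, screwdriver and grid plate looked unmoved in the last pictures. I did not check the jar or the clamp there, but nothing went near them after the start.
- **Arm:** it was well clear of everything and the wrist force was close to zero.

**What went differently:**
- **Joint 6:** it reached its range limit (3.14 rad) on the first approach. The tool stopped short and stayed tilted about 4 degrees for the rest of the job.
- **Sideways force:** I saw 10–16 N sideways while pressing the button. The gripper may have touched the open cover, which was not fully back until later, but I did not confirm this.

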